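# Offer up the fall front of a tool chest to its hinge

## Robot

A 7-joint arm with a two-finger parallel gripper is mounted at the origin on a cart in front of the work surface, level with it; the furniture and walls round the work are solid. World frame = base frame: x ahead of the robot, y to its left, z up, the work surface at z = 0. Lengths are in mm, angles in rad, forces in N, time in s.
With the tool pointing down it reaches from about 425 to 825 mm from the base axis. Payload 3.6 kg.
Tool frame: the origin (TCP) lies at the very end of the fingers, on their centre line; the grasp point (between the pads) lies 19 mm behind it; z points along the fingers, y is the line along which they close (so a half turn about z gives the same grasp; the last joint's range is limited). The gripper opens to 93 mm and grips with 3 to 60 N. Pads are 15 mm wide; open, the fingers measure 128 mm over their backs; the gripper's body (75 mm by 188 mm) begins 65 mm behind the grasp point.
Start: joints at [-1.202, 0.615, -0.013, 1.423, 0.008, 1.103, -0.04], TCP at [249.968, 599.98, 191.84] pointing down, gripper open.
Joint ranges: [-3.12, 3.12], [-0.3, 2.06], [-1.34, 1.32], [0.26, 2.42], [-1.36, 4.5], [0.01, 1.98], [-2.84, 2.84]. Speed limits (rad/s): [2.79, 2.79, 3.14, 3.14, 3.14, 3.14, 3.14].

## Interface

Orientations are given as a unit quaternion [x, y, z, w].
In Python, from bench import manip gives the robot as it stands.
- The arm moves only by the shell command python3 inch.py 'ROWS' [FORCE]. ROWS is a JSON list of rows, 1 to 10 of them, each an object with the fields finger_gap (the finger opening in mm), pos (a list: dx, dy, dz in mm), rotvec (a list: a rotation vector rx, ry, rz in rad); a field left out counts as zero (the opening has to be given); each row shifts and turns the commanded pose from where the row before left it, along the tool's axes as they then stand; what a row does not reach is not made up. A row lasts 1/10 s, in which the tool goes at most 50 mm and 0.15 rad, less where a joint would pass 70% of its speed; a pose out of reach is approached as far as the arm can. The fingers move at their own pace and stop on an object; FORCE is the grip in N (left out, the last holds). Time passes only in rows, so rows that do not move let the fingers close. It prints the time, the measured TCP pose, the force, the opening and the grip force at its end. Input that does not fit is refused with a message, and nothing moves.
- manip.state(): the state, without advancing time (a new reading comes with each control period).
- manip.capture(name): name is "scene" or "top" or "wrist"; returns a dict with "img" (384x512x3 uint8, red, green, blue), "K" (3x3 intrinsics, pixels), "xyz" and "attitude" of the camera in the world; the wrist camera has in their place "tool_from_camera" (4x4, takes a point from camera to tool coordinates, whose origin is the TCP and whose axes are the flange's). Camera axes: x right, y down, z forward; pixel columns grow to the right and rows downward; lengths in mm; the calibration is good to about 2 mm. A picture is of the moment at which its call begins: read the wrist's pose just before it. There is no depth.
- manip.close_job(): hands the job in; it is judged then, once.
The state is a dict: "time": time; "q": joint angles; "dq": joint speeds; "effort": joint torques, N m; "eef_pos": TCP position; "tool_rot": TCP orientation; "wrist_force": force on the tool from outside, world axes, zero at the start; "moment": the same for the moment, N m; "gripper_width": finger opening in mm; "grasp_force": force on a finger pad.
Only numpy, scipy, OpenCV 4.12 (cv2) and the standard library are available. Lean on these libraries where they do the work, as an engineer would, in place of code of your own. Each camera call takes 0.05 s, during which the arm holds its last target. There are 200 camera calls.

## Task

Push the tool chest's open drawer fully home past its catch, then lift the chest's front panel out of the slotted stand and offer it up, upright, to the front of the chest so that its two brass hinge knuckles sit between the chest's three and the pin holes line up. Don't force the hinge or disturb the pin lying in the chest or the drinking bottle. Finish still holding the panel there with the gripper, carried just clear of the plinth with the holes in line, ready for the pin to be driven.

Things in the scene. Friction and masses are not known exactly. Their poses are not given: they have to be found in the camera images.
- chest: Open-fronted brown wooden tool chest, fixed to the bench, 175 deep x 210 wide x 135 mm high. Origin on the bench top under the middle of its front; x points into the chest, y to the left as the robot sees it, z up. Drawer below (z 34 to 83 mm), open till above: its deck, from x = 30 mm back, is at z = 94 mm; a pin and a 34 mm high wax tin lie in it behind x = 55 mm.
- chest_plinth (a point): Middle of the front top edge of the chest's plinth (x = 0, y = 0, z = 30 mm of the chest; its axes). The side walls (10 mm thick, outer faces at y = +-105 mm) stand on the plinth with their front edges at x = 15 mm; the panel stands in front of them. With the holes in line the panel is 3 mm clear of the plinth's top and 1 mm clear of these edges.
- chest_pin_left (a point): Point on the chest's pin-hole axis (along y) at x = -6.5, y = +24, z = 31.5 mm of the chest, its axes: middle of the left of the two 26 mm gaps between the chest's three brass knuckles. These are 13 mm in diameter, 22 mm long, centred at y = -48, 0, +48 mm, tops at z = 38 mm, on a leaf screwed to the plinth's front face.
- chest_pin_right (a point): The same point in the right gap, at y = -24 mm.
- chest_drawer (a joint): Opening of the chest's drawer in m: 0 is home; it starts 0.045 to 0.08 out toward the chest's front (-x of the chest). It slides with about 1 N until about 11 mm from home, where a sprung roller catch takes up to about 8 N to ride over; from about 5 mm the catch snaps it home and keeps it there.
- drawer_knob (a point): Middle of the outer end of the drawer's brass knob (16 mm diameter, 13 mm long, in the middle of the drawer's face), 60 mm above the bench. It moves with the drawer; at x = 19 mm of the chest when the drawer is home. Axes as the chest's.
- front_panel: Loose front panel of the chest, brown wood, 206 wide (y) x 100 high (z) x 14 mm thick (x), about 0.3 kg, standing in the stand. Origin in the middle of its underside; its front (-x) faces the robot and has a brass hinge leaf (2.5 mm proud) and keyhole plate. With the holes in line its axes are the chest's and its origin lies at x = 7, y = 0, z = 33 mm of the chest.
- panel_top (a point): Middle of the panel's top edge, 100 mm above its origin, axes as the panel's. Grip it here from above across the 14 mm: both faces are plain wood for 33 mm down.
- panel_pin_left (a point): Middle of the panel's left brass knuckle, on its pin-hole axis along y (x = -13.5, y = +24, z = -1.5 mm of the panel, its axes). The knuckle is 13 mm in diameter and 22 mm long, hangs 8 mm below the panel's underside and has 2 mm of play at either end in the chest's gap.
- panel_pin_right (a point): The same on the right knuckle, at y = -24 mm.
- stand: Pale wooden stand, fixed to the bench, 100 x 224 mm (x, y), 55 mm high. Origin under its middle. The panel's ends stand in 18 mm wide slots along y, whose floor is 26 mm above the bench: lift the panel straight up at least 40 mm before moving it away.
- hinge_pin: Loose steel hinge pin, 5 mm in diameter, 129 mm long with a 9 mm head, lying across the chest's till; origin in the middle under it. Leave it.
- drink_bottle: Loose white steel drinking bottle with a wooden cap, standing behind the work at the middle of the back of the bench, 72 mm in diameter, 246 mm high; leave it.

How it is judged (in metres and radians):
On the way:
1. the drawer is fully home past its catch (value of joint chest_drawer below 0.003 m), for 0.2 s.
At the end, for the whole second after the job is handed in: The drawer is home (within 3 mm); the gripper holds the panel (more than 3 N), still and upright (within 0.1 rad); at both knuckles the panel's pin axis lies within 2.5 mm of the chest's front to back, 2 mm in height and 4 mm along the axis. Resting on the plinth (3 mm low) does not count (value of joint chest_drawer below 0.003 m and x of panel_pin_left in the frame of chest_pin_left between -0.0025 and 0.0025 m and y of panel_pin_left in the frame of chest_pin_left between -0.004 and 0.004 m and z of panel_pin_left in the frame of chest_pin_left between -0.002 and 0.002 m and x of panel_pin_right in the frame of chest_pin_right between -0.0025 and 0.0025 m and y of panel_pin_right in the frame of chest_pin_right between -0.004 and 0.004 m and z of panel_pin_right in the frame of chest_pin_right between -0.002 and 0.002 m and angle between front_panel's own z axis and vertical below 0.1 rad and contact force between the fingers and front_panel above 3 N and linear speed of front_panel below 0.02 m/s); the arm keeps its last pose, push and grip.
It fails at once if the panel is forced against the chest with more than 60 N (contact force between front_panel and chest above 60 N).
It fails at once if the hinge pin or the drinking bottle is moved more than 30 mm (distance of any of hinge_pin, drink_bottle from where it was at the start of the episode above 0.03 m).
It also fails if it takes over 54 s, if anything falls off the work surface, if the arm or the gripper's body presses on something with over 40 N, if the wrist force passes 120 N, or if a joint passes its speed limit or range.

## Working session

There is one attempt and no reset: what is moved stays moved. The work goes in short steps, Python scripts to look and compute and a shell command to move; the robot and the scene stay as the last step left them, time stands still between calls to the robot, and variables do not carry over. Pictures are saved under pics/ and viewed, at most 10 in all, crops included, and the job is handed in when it is done.

```bash
ls; mkdir -p pics; python3 - <<'E'
from bench import manip
import cv2,numpy as np
s=manip.state()
print(s['time'],s['eef_pos'],s['tool_rot'],s['gripper_width'])
for n in("scene","top"):
    c=manip.capture(n); cv2.imwrite(f"pics/{n}0.png",cv2.cvtColor(c['img'],cv2.COLOR_RGB2BGR)); print(n,c['K'],c['xyz'],c['attitude'])
E
```

```text
bench.py
inch.py
pics
0.0 [249.66758599 599.19538525 190.70516843] [ 1.96052965e-01  9.80592482e-01 -1.25253623e-03 -2.23155160e-04] 93.26134189067619
scene [[388.11590959   0.         254.15714676]
 [  0.         388.11590959 193.16735278]
 [  0.           0.           1.        ]] [-132.48145055 -405.59250271  502.72288952] [ 0.72662736 -0.43471797  0.28610513 -0.4485274 ]
top [[373.99986457   0.         255.7114703 ]
 [  0.         373.99986457 190.2982322 ]
 [  0.           0.           1.        ]] [479.37662167  19.2766897  958.66901893] [ 0.71041136 -0.69683303  0.07799497 -0.0604666 ]
```

View pics/scene0.png

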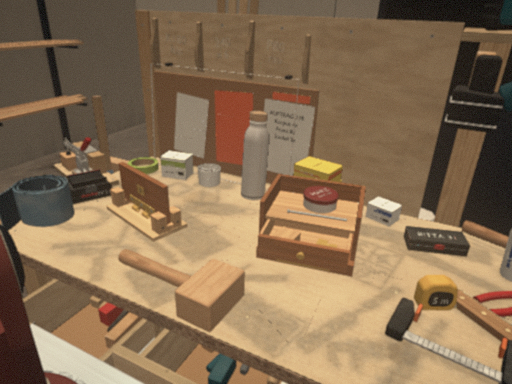

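View pics/top0.png

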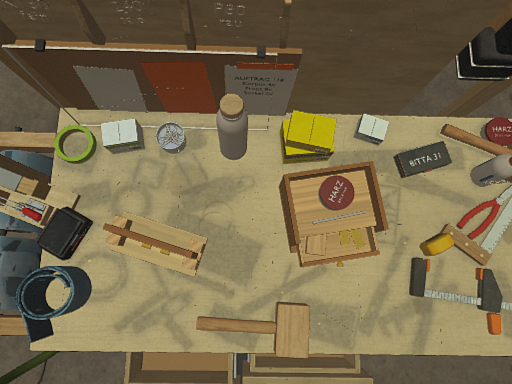

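The scene picture shows the stand with the panel at about (150,200) and the chest at about (312,225), its drawer part open and the knob at (300,254). In the top picture the panel's top edge runs from (107,224) to (198,262). The chest's back corners are at about (282,175) and (382,163), its front is at about y=265, and the knob is at (340,264).

```bash
cat > h.py <<'E'
from bench import manip
import cv2,numpy as np
from scipy.spatial.transform import Rotation as R
from scipy.optimize import least_squares
def cam(n):
    s=manip.state(); c=manip.capture(n)
    if n=="wrist":
        T=np.eye(4);T[:3,:3]=R.from_quat(s['tool_rot']).as_matrix();T[:3,3]=s['eef_pos'];T=T@np.array(c['tool_from_camera'])
    else:
        T=np.eye(4);T[:3,:3]=R.from_quat(c['attitude']).as_matrix();T[:3,3]=c['xyz']
    return c['img'],np.array(c['K']),T
def save(img,f,crop=None,k=1):
    if crop: x0,y0,x1,y1=crop; img=img[y0:y1,x0:x1]
    cv2.imwrite(f,cv2.resize(cv2.cvtColor(img,cv2.COLOR_RGB2BGR),None,fx=k,fy=k,interpolation=cv2.INTER_CUBIC))
def proj(K,T,P):
    p=(np.atleast_2d(P)-T[:3,3])@T[:3,:3]; p=p@K.T; return p[:,:2]/p[:,2:]
def onz(K,T,uv,z):
    uv=np.atleast_2d(uv); d=np.c_[uv,np.ones(len(uv))]@np.linalg.inv(K).T@T[:3,:3].T
    return T[:3,3]+d*((z-T[2,3])/d[:,2])[:,None]
E
python3 - <<'E'
from h import *
np.set_printoptions(precision=1,suppress=True)
i,K,T=cam("top")
print(onz(K,T,[(107,224),(198,262)],126)); print(onz(K,T,[(282,175),(382,163)],135));print(onz(K,T,[(340,264)],60))
i,K,T=cam("scene"); print(onz(K,T,[(300,254)],60),onz(K,T,[(121,163),(168,187)],126))
c=manip.capture("wrist");print(np.array(c['tool_from_camera']),c['K'])
print(manip.state()['time'])
E
```

```text
[[562. 327. 126.]
 [483. 123. 126.]]
[[ 679.9  -58.9  135. ]
 [ 713.7 -289.4  135. ]]
[[ 484.3 -204.6   60. ]]
[[ 487.5 -201.5   60. ]] [[552.3 327.  126. ]
 [496.3 129.2 126. ]]
[[  -0.    -1.    -0.3   70.7]
 [   1.     0.    -0.    -0.7]
 [   0.    -0.3    1.  -193.7]
 [   0.     0.     0.     1. ]] [[312.8   0.  255.5]
 [  0.  312.8 189.4]
 [  0.    0.    1. ]]
0.25
```

```bash
python3 inch.py '[{"finger_gap": 93,"pos": [-40,-24,-7]},{"finger_gap": 93,"pos": [-40,-24,-7]},{"finger_gap": 93,"pos": [-40,-24,-7]},{"finger_gap": 93,"pos": [-40,-24,-7]},{"finger_gap": 93,"pos": [-40,-24,-7]},{"finger_gap": 93,"pos": [-40,-24,-7]},{"finger_gap": 93,"pos": [-40,-24,-7]},{"finger_gap": 93,"pos": [-40,-24,-7]},{"finger_gap": 93,"pos": [-40,-24,-7]},{"finger_gap": 93,"pos": [-35,-24,-7]}]' 15
python3 inch.py '[{"finger_gap": 93,"rotvec": [0,0,0.15]},{"finger_gap": 93,"rotvec": [0,0,0.15]},{"finger_gap": 93,"rotvec": [0,0,0.15]},{"finger_gap": 93,"rotvec": [0,0,0.15]},{"finger_gap": 93,"rotvec": [0,0,0.15]},{"finger_gap": 93,"rotvec": [0,0,0.15]},{"finger_gap": 93,"rotvec": [0,0,0.15]},{"finger_gap": 93,"rotvec": [0,0,0.15]},{"finger_gap": 93,"rotvec": [0,0,0.15]},{"finger_gap": 93,"rotvec": [0,0,0.15]}]'
python3 inch.py '[{"finger_gap": 93},{"finger_gap": 93}]'
python3 - <<'E'
from h import *
i,K,T=cam("wrist"); save(i,"pics/w1.png"); np.savez("w1.npz",K=K,T=T)
print(manip.state()['eef_pos'],T[:3,3])
E
```

```text
time: 1.25
eef_pos: [523.6, 224.3, 262.2]
tool_rot: [0.197, 0.98, -0.0, 0.0]
wrist_force: [0.9, 0.4, -0.2]
gripper_width: 93.1
grasp_force: 0.0
time: 2.25
eef_pos: [522.1, 226.6, 261.7]
tool_rot: [0.814, 0.581, -0.0, -0.0]
wrist_force: [0.1, 0.0, -0.2]
gripper_width: 92.8
grasp_force: 0.0
time: 2.45
eef_pos: [522.1, 226.7, 261.7]
tool_rot: [0.811, 0.585, -0.0, -0.0]
wrist_force: [0.4, -0.7, -0.2]
gripper_width: 92.8
grasp_force: 0.0
[522.15206862 226.61148942 261.79945619] [544.8248145  293.42954824 455.39607473]
```

View pics/w1.png

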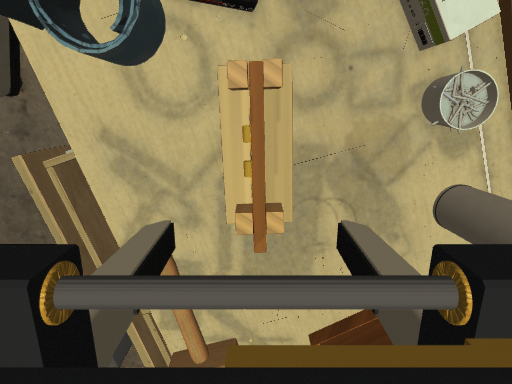

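The wrist picture shows the panel's top edge as a brown strip running from (257,61) to (260,251). Its two brass knuckles are on the left at (247,133) and (247,168), which is the robot's side. I'll take a second view shifted along the panel.

```bash
python3 inch.py '[{"finger_gap": 93,"pos": [-25,0,0]},{"finger_gap": 93,"pos": [-25,0,0]},{"finger_gap": 93},{"finger_gap": 93}]' | tail -6 | head -2
cat > seg.py <<'E'
from h import *
def strip(img,c0=215,c1=305,r0=0,r1=272):
    a=img.astype(int); hsv=cv2.cvtColor(img,cv2.COLOR_RGB2HSV)
    seed=np.median(a[100:200:5,:][:, :],axis=0)
    m=((hsv[...,0]<16)&(hsv[...,1]>110)&(hsv[...,2]<170)).astype(np.uint8)
    m[:, :c0]=0;m[:,c1:]=0;m[:r0]=0;m[r1:]=0
    n,l,st,_=cv2.connectedComponentsWithStats(m); k=1+np.argmax(st[1:,4]); ys,xs=np.where(l==k)
    return st[k],xs,ys
E
python3 - <<'E'
from seg import *
i,K,T=cam("wrist"); save(i,"pics/w2.png"); np.savez("w2.npz",K=K,T=T)
for n in("w1","w2"):
    im=cv2.cvtColor(cv2.imread(f"pics/{n}.png"),cv2.COLOR_BGR2RGB)
    print(im[150,235:285:4].tolist())
    st,xs,ys=strip(im); print(n,st)
    for r in range(ys.min(),ys.max()+1,20): q=xs[ys==r]; print(r,q.min(),q.max(),end='; ')
    print()
E
```

```text
time: 2.9
eef_pos: [506.6, 179.2, 262.2]
[[186, 161, 100], [188, 162, 101], [198, 171, 106], [205, 177, 109], [118, 82, 33], [135, 87, 44], [129, 84, 41], [130, 83, 41], [172, 149, 92], [175, 151, 94], [167, 145, 90], [181, 156, 97], [181, 156, 96]]
w1 [ 249   61   18  192 2478]
61 250 262; 81 250 262; 101 250 263; 121 251 263; 141 251 263; 161 252 264; 181 253 264; 201 253 264; 221 253 265; 241 254 265; 
[[191, 165, 101], [193, 166, 103], [198, 171, 106], [209, 181, 112], [165, 145, 80], [135, 87, 42], [132, 84, 41], [130, 84, 42], [174, 151, 93], [175, 153, 94], [181, 157, 96], [185, 160, 98], [184, 159, 97]]
w2 [ 248    5   21  206 2771]
5 249 261; 25 248 262; 45 249 267; 65 250 263; 85 250 263; 105 251 263; 125 252 264; 145 252 264; 165 253 265; 185 253 265; 205 254 265;
```

```bash
python3 - <<'E'
from h import *
np.set_printoptions(precision=3,suppress=True)
C=[[-7,103],[7,103],[-7,-103],[7,-103]]
obs={"w1":[(249.5,60.5),(262.5,60.5),(253.8,252.5),(265.7,252.5)],"w2":[(248.3,4.5),(261.8,4.5),(254,210.5),(265.7,210.5)]}
def f(p,w=None):
    c,s=np.cos(p[2]),np.sin(p[2]); P=np.array([[p[0]+c*a-s*b,p[1]+s*a+c*b,p[3]] for a,b in C])
    return np.concatenate([(proj(np.load(n+".npz")['K'],np.load(n+".npz")['T'],P)-o).ravel() for n,o in obs.items()])
r=least_squares(f,[523,227,-.33,126]);print(r.x,r.fun.reshape(-1,2))
# top view check
i,K,T=cam("top");x,y,a,_=r.x
print(proj(K,T,[[x-103*np.sin(a)*s,y+103*np.cos(a)*s,126] for s in(1,-1)]))
E
```

```text
[528.192 235.288  -0.299 125.226] [[-0.665  0.335]
 [ 0.558  0.   ]
 [-0.082 -0.427]
 [ 0.14  -0.666]
 [-0.584  0.059]
 [ 0.725 -0.357]
 [-0.477  0.662]
 [ 0.378  0.364]]
[[103.759 225.519]
 [191.966 254.989]]
```

```bash
python3 inch.py '[{"finger_gap": 93,"pos": [-36,18,0]},{"finger_gap": 93,"pos": [-36,18,0]},{"finger_gap": 93,"pos": [-36,18,0]},{"finger_gap": 93,"pos": [-36,18,0]},{"finger_gap": 93,"pos": [-36,18,0]},{"finger_gap": 93,"pos": [-36,18,0]},{"finger_gap": 93,"pos": [-36,18,0]},{"finger_gap": 93,"pos": [-36,18,0]},{"finger_gap": 93,"pos": [-36,18,0]},{"finger_gap": 93,"pos": [-36,18,0]}]' | sed -n 2p
python3 inch.py '[{"finger_gap": 93,"rotvec": [0,0,-0.15]},{"finger_gap": 93,"rotvec": [0,0,-0.15]},{"finger_gap": 93,"rotvec": [0,0,-0.15]},{"finger_gap": 93},{"finger_gap": 93}]'
python3 - <<'E'
from h import *
i,K,T=cam("wrist"); save(i,"pics/w3.png"); np.savez("w3.npz",K=K,T=T)
save(i,"pics/w3v.png",(90,0,490,300),2)
E
```

```text
eef_pos: [563.7, -219.8, 261.5]
time: 4.5
eef_pos: [563.0, -218.8, 261.6]
tool_rot: [0.662, 0.75, 0.0, -0.0]
wrist_force: [-0.8, 0.2, 0.0]
gripper_width: 92.9
grasp_force: 0.0
```

View pics/w3v.png

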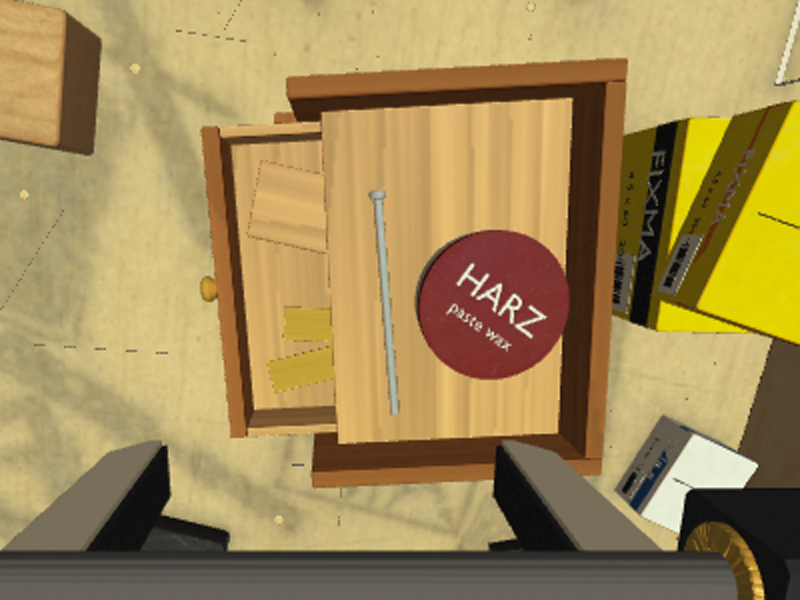

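The picture (a crop, offset 90, scale 2) shows the chest's outer top corners at about (288,79), (627,59), (314,487) and (601,473), with the knob at (203,289). The pin lies across the till from (376,192) to (395,413).

```bash
python3 - <<'E'
from h import *
np.set_printoptions(precision=3,suppress=True)
C=[[15,105],[175,105],[15,-105],[175,-105]]
cr=lambda a:(np.array(a,float)+.5)/2-.5+[90,0]
o=cr([(288,79),(627,59),(314,487),(601,473)])
d=np.load("w3.npz");K,T=d['K'],d['T']
def f(p,z=None):
    z=p[3] if z is None else z
    c,s=np.cos(p[2]),np.sin(p[2]); P=np.array([[p[0]+c*a-s*b,p[1]+s*a+c*b,z] for a,b in C])
    return (proj(K,T,P)-o).ravel()
r=least_squares(f,[524,-199,.145],kwargs={'z':135});print(r.x,r.fun.reshape(-1,2))
r2=least_squares(f,[524,-199,.145,135]);print(r2.x)
k=onz(K,T,cr([(202,289)]),60)[0];print(k)
x,y,a=r.x;v=k[:2]-[x,y];c,s=np.cos(a),np.sin(a);print("knob local",c*v[0]+s*v[1],-s*v[0]+c*v[1])
i,K,T=cam("top");print(proj(K,T,[[x+c*u-s*w,y+s*u+c*w,135] for u,w in C]))
E
```

```text
[ 529.179 -197.218    0.177] [[-0.978 -0.665]
 [ 0.856 -0.59 ]
 [-0.473  0.994]
 [ 0.604  1.004]]
[ 529.724 -197.143    0.177  132.18 ]
[ 478.987 -205.617   60.   ]
knob local -50.887021998132724 0.572144212600346
[[296.504 243.943]
 [283.81  173.755]
 [389.179 228.853]
 [373.424 160.164]]
```

```bash
python3 inch.py '[{"finger_gap": 0,"rotvec": [0,0,-0.052]},{"finger_gap": 0,"pos": [9,-41,0]},{"finger_gap": 0,"pos": [9,-41,0]},{"finger_gap": 0,"pos": [9,-42,0]},{"finger_gap": 0,"pos": [0,0,45]},{"finger_gap": 0,"pos": [0,0,45]},{"finger_gap": 0,"pos": [0,0,45]},{"finger_gap": 0,"pos": [0,0,45]},{"finger_gap": 0,"pos": [0,0,24]},{"finger_gap": 0,"rotvec": [-0.15,0,0]}]'
python3 inch.py '[{"finger_gap": 0},{"finger_gap": 0}]'
```

```text
time: 5.6
eef_pos: [440.9, -209.3, 53.7]
tool_rot: [0.635, 0.769, 0.058, 0.047]
wrist_force: [-0.0, 0.1, -1.1]
gripper_width: 17.8
grasp_force: 0.0
time: 5.8
eef_pos: [434.3, -216.4, 57.9]
tool_rot: [0.642, 0.763, 0.057, 0.048]
wrist_force: [0.7, -0.8, 1.0]
gripper_width: 2.5
grasp_force: 0.0
```

```bash
for i in 1; do python3 inch.py '[{"finger_gap": 0,"pos": [0,19.8,3]},{"finger_gap": 0,"pos": [0,9.9,1.5]},{"finger_gap": 0,"pos": [0,9.9,1.5]},{"finger_gap": 0,"pos": [0,9.9,1.5]},{"finger_gap": 0,"pos": [0,9.9,1.5]}]'; python3 inch.py '[{"finger_gap": 0,"pos": [0,9.9,1.5]},{"finger_gap": 0,"pos": [0,5.9,0.9]},{"finger_gap": 0,"pos": [0,5.9,0.9]},{"finger_gap": 0}]'; done
```

```text
time: 6.3
eef_pos: [495.7, -203.7, 57.9]
tool_rot: [0.639, 0.765, 0.057, 0.048]
wrist_force: [0.5, 0.3, 0.6]
gripper_width: 0.5
grasp_force: 0.0
time: 6.7
eef_pos: [517.1, -200.0, 57.8]
tool_rot: [0.639, 0.765, 0.058, 0.048]
wrist_force: [0.5, -0.3, -0.4]
gripper_width: 0.5
grasp_force: 0.0
```

```bash
python3 inch.py '[{"finger_gap": 0,"pos": [0,4,0.6]},{"finger_gap": 0,"pos": [0,3,0.45]},{"finger_gap": 0}]' | sed -n '2p;4p'; python3 inch.py '[{"finger_gap": 0,"pos": [0,3,0.45]},{"finger_gap": 0,"pos": [0,3,0.45]},{"finger_gap": 0}]'| sed -n '2p;4p'; python3 - <<'E'
from h import *
i,K,T=cam("scene"); save(i,"pics/s2.png",(240,160,390,285),4)
E
```

```text
eef_pos: [523.6, -199.0, 57.9]
wrist_force: [0.3, 0.2, -1.1]
eef_pos: [529.8, -197.8, 57.9]
wrist_force: [-0.6, -0.4, -0.2]
```

View pics/s2.png

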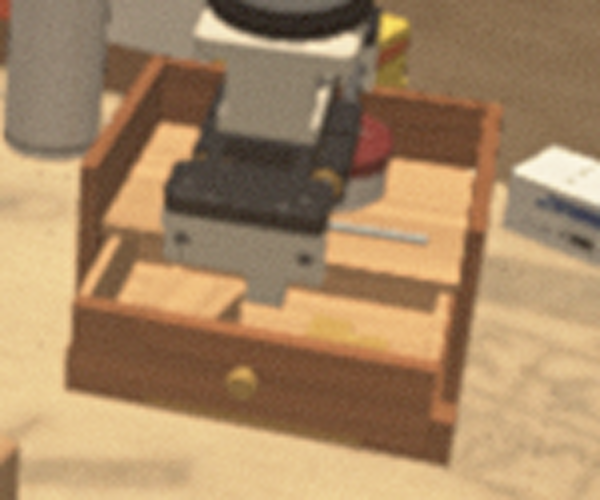

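This crop shows the knob still at full-image (300,256), so the drawer hasn't moved. The fingers appear behind the drawer's face, not in front of the knob. I'll check the geometry before moving again.

```bash
python3 - <<'E'
from h import *
np.set_printoptions(precision=1,suppress=True)
s=manip.state();print(s['time'],s['eef_pos'],s['q'],s['wrist_force'],s['gripper_width'])
i,K,T=cam("scene");p=s['eef_pos'];m=R.from_quat(s['tool_rot']).as_matrix()
print(proj(K,T,[p,p-19*m[:,2],p-84*m[:,2]]))
print("knob at open/home",proj(K,T,[[479,-205.6,60],[529.2+.984*19,-197.2+.176*19,60]]))
c,s_=.984,.176
print("walls front top, plinth",proj(K,T,[[529.2+c*a-s_*b,-197.2+s_*a+c*b,z] for a,b,z in[(15,105,135),(15,-105,135),(175,105,135),(175,-105,135),(0,105,30),(0,-105,30),(0,105,0),(0,-105,0)]]))
i,K,T=cam("wrist"); save(i,"pics/w4.png")
E
```

```text
7.35 [ 529.5 -197.9   57.8] [ 0.3  0.6  0.2  1.9 -0.4  0.5  0.9] [-0.5 -0.5 -0.2] 0.5991873783701902
[[305.6 244.3]
 [306.1 237.3]
 [308.  212. ]]
knob at open/home [[300.4 256.8]
 [306.9 238.8]]
walls front top, plinth [[260.2 200.4]
 [362.7 217. ]
 [278.5 172.9]
 [366.3 185.2]
 [256.7 246.2]
 [354.7 265.1]
 [256.4 257.5]
 [352.8 276.9]]
```

View pics/w4.png

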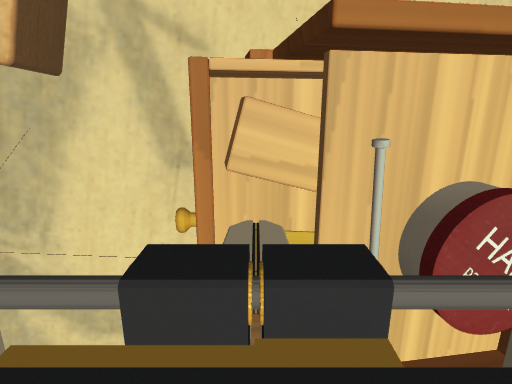

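The fingers are inside the open drawer, behind its face, and the drawer has not moved. That contradicts the reported path, so I'll lift out, go back in front of the knob and check numerically before pushing.

```bash
python3 inch.py '[{"finger_gap": 0,"pos": [0,4.5,-29.6]},{"finger_gap": 0,"pos": [0,4.5,-29.6]},{"finger_gap": 0},{"finger_gap": 0,"pos": [0,-36.3,-5.5]},{"finger_gap": 0,"pos": [0,-36.3,-5.5]},{"finger_gap": 0,"pos": [0,-36.3,-5.5]},{"finger_gap": 0},{"finger_gap": 0}]'
cat > knob.py <<'E'
from h import *
# track knob: template from first scene picture
t=cv2.imread("pics/scene0.png")[246:263,290:311]
i,K,T=cam("scene");b=cv2.cvtColor(i,cv2.COLOR_RGB2BGR)
m=cv2.matchTemplate(b[215:280,280:325],t,cv2.TM_CCOEFF_NORMED);_,v,_,l=cv2.minMaxLoc(m)
print("knob shift px",l[0]+280-290,l[1]+215-246,"score",round(v,2),"(home: +6.5,-18)")
E
python3 knob.py
```

```text
time: 8.25
eef_pos: [420.3, -217.6, 117.5]
tool_rot: [0.64, 0.764, 0.057, 0.048]
wrist_force: [0.2, 0.4, 1.0]
gripper_width: 0.7
grasp_force: 0.0
knob shift px 0 0 score 0.95 (home: +6.5,-18)
```

```bash
python3 inch.py '[{"finger_gap": 0,"pos": [0,-4.5,29.6]},{"finger_gap": 0,"pos": [0,-4.5,29.6]},{"finger_gap": 0},{"finger_gap": 0},{"finger_gap": 0,"pos": [0,9.9,1.5]},{"finger_gap": 0,"pos": [0,9.9,1.5]},{"finger_gap": 0,"pos": [0,9.9,1.5]},{"finger_gap": 0,"pos": [0,9.9,1.5]},{"finger_gap": 0,"pos": [0,9.9,1.5]},{"finger_gap": 0}]'
python3 knob.py; python3 - <<'E'
from h import *
i,K,T=cam("scene"); a=cv2.resize(i[170:285,240:380],None,fx=2.7,fy=3)
j,K,T=cam("wrist"); b=cv2.resize(j[120:345,120:400],(378,345))
save(np.hstack([a,b]),"pics/s5.png")
E
```

```text
time: 9.3
eef_pos: [472.3, -207.9, 58.1]
tool_rot: [0.639, 0.766, 0.058, 0.049]
wrist_force: [-0.7, 0.4, 0.9]
gripper_width: 0.7
grasp_force: 0.0
knob shift px 0 0 score 0.54 (home: +6.5,-18)
```

View pics/s5.png

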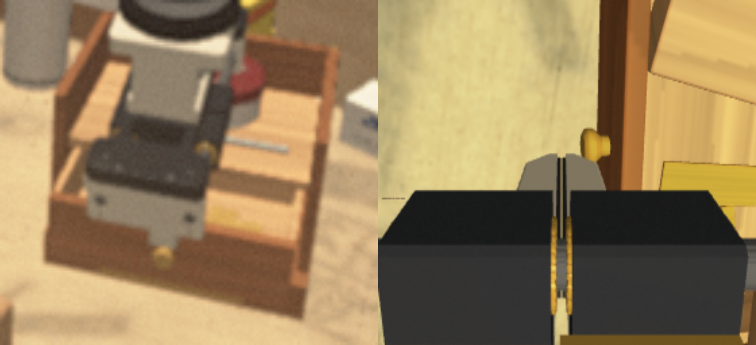

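The left half shows the visible fingertip at about full-image (301,248), above the knob, although the reported TCP should appear below it. The fingers seem to end well short of the stated TCP, so they passed over the drawer face. I'll measure that offset.

```bash
python3 - <<'E'
from h import *
np.set_printoptions(precision=1,suppress=True)
c=manip.capture("wrist");K=np.array(c['K']);T=np.array(c['tool_from_camera']);print(np.round(T,4).tolist())
for L in(0,10,20,30,40):
  print(L,"wrist +x edge, -x edge",proj(K,T,[[7.5,0,-L],[-7.5,0,-L]]).round(1).tolist(),"open",proj(K,T,[[7.5,46.5,-L],[7.5,64,-L]]).round(1).tolist())
s=manip.state();p=s['eef_pos'];m=R.from_quat(s['tool_rot']).as_matrix()
i,K2,T2=cam("scene")
for L in(0,10,20,30,40): print(L,proj(K2,T2,[p-L*m[:,2]]))
g=cv2.cvtColor(c['img'],cv2.COLOR_RGB2GRAY); print(g[190:250:2,250].tolist(),g[190:250:2,262].tolist())
w=cv2.imread("pics/w1.png",0);print(w[200:250:3,166].tolist(),w[225,150:190:2].tolist())
i3=cv2.cvtColor(i,cv2.COLOR_RGB2GRAY);print(i3[236:266,300].tolist())
E
```

```text
[[-0.0001, -0.966, -0.2587, 70.3213], [1.0, 0.0002, -0.001, 0.2014], [0.001, -0.2587, 0.966, -193.6823], [0.0, 0.0, 0.0, 1.0]]
0 wrist +x edge, -x edge [[255.5, 205.7], [255.5, 227.3]] open [[327.0, 205.7], [354.0, 205.7]]
10 wrist +x edge, -x edge [[255.5, 210.7], [255.5, 233.2]] open [[330.6, 210.7], [358.9, 210.7]]
20 wrist +x edge, -x edge [[255.4, 216.2], [255.4, 239.8]] open [[334.5, 216.2], [364.3, 216.2]]
30 wrist +x edge, -x edge [[255.4, 222.3], [255.4, 247.1]] open [[338.9, 222.4], [370.3, 222.4]]
40 wrist +x edge, -x edge [[255.4, 229.2], [255.4, 255.2]] open [[343.7, 229.2], [377.0, 229.2]]
0 [[300.  260.7]]
10 [[300.2 256.9]]
20 [[300.5 253. ]]
30 [[300.8 249.1]]
40 [[301.  245.2]]
[186, 190, 190, 189, 193, 198, 202, 201, 201, 203, 201, 202, 203, 204, 207, 141, 118, 118, 118, 118, 118, 117, 117, 118, 118, 118, 118, 119, 118, 119] [195, 198, 197, 198, 200, 199, 200, 199, 200, 198, 196, 196, 197, 199, 201, 138, 117, 119, 117, 117, 118, 117, 117, 118, 117, 117, 118, 92, 72, 70]
[149, 156, 153, 150, 154, 150, 154, 99, 99, 68, 15, 9, 12, 8, 8, 10, 13] [99, 98, 98, 98, 97, 98, 100, 99, 97, 67, 17, 12, 163, 155, 150, 140, 139, 141, 137, 134]
[129, 133, 130, 136, 133, 134, 129, 131, 132, 131, 132, 131, 132, 126, 131, 130, 142, 159, 145, 113, 109, 105, 107, 103, 92, 90, 91, 97, 104, 114]
```

Both cameras agree that the real fingertips lie about 26 mm behind the reported TCP. I'll back off, tilt a little more to keep the body clear, and push about 29 mm lower.

```bash
python3 inch.py '[{"finger_gap": 0,"pos": [0,-22.3,-3.4]},{"finger_gap": 0,"pos": [0,-22.3,-3.4]},{"finger_gap": 0,"rotvec": [-0.1,0,0]},{"finger_gap": 0,"rotvec": [-0.1,0,0]},{"finger_gap": 0,"pos": [0,-5,13.6]},{"finger_gap": 0,"pos": [0,-5,13.6]},{"finger_gap": 0},{"finger_gap": 0}]'; python3 inch.py '[{"finger_gap": 0,"pos": [0,14,5.1]},{"finger_gap": 0,"pos": [0,14,5.1]},{"finger_gap": 0,"pos": [0,9.4,3.4]},{"finger_gap": 0,"pos": [0,9.4,3.4]},{"finger_gap": 0,"pos": [0,9.4,3.4]},{"finger_gap": 0}]'; python3 knob.py
```

```text
time: 10.35
eef_pos: [425.0, -216.2, 27.7]
tool_rot: [0.633, 0.757, 0.126, 0.104]
wrist_force: [-0.2, 0.2, 0.2]
gripper_width: 0.4
grasp_force: 0.0
time: 10.95
eef_pos: [486.2, -204.7, 27.5]
tool_rot: [0.631, 0.758, 0.127, 0.105]
wrist_force: [-0.4, 0.3, -0.5]
gripper_width: 0.5
grasp_force: 0.0
knob shift px -2 -8 score 0.4 (home: +6.5,-18)
```

```bash
python3 inch.py '[{"finger_gap": 0,"pos": [0,9.4,3.4]},{"finger_gap": 0,"pos": [0,9.4,3.4]},{"finger_gap": 0,"pos": [0,9.4,3.4]},{"finger_gap": 0,"pos": [0,9.4,3.4]},{"finger_gap": 0}]'|sed -n '2p;4p'; python3 inch.py '[{"finger_gap": 0,"pos": [0,3.8,1.4]},{"finger_gap": 0,"pos": [0,1.9,0.7]},{"finger_gap": 0,"pos": [0,1.9,0.7]}]'|sed -n '2p;4p';python3 inch.py '[{"finger_gap": 0,"pos": [0,1.9,0.7]},{"finger_gap": 0,"pos": [0,1.9,0.7]}]'|sed -n '2p;4p';python3 inch.py '[{"finger_gap": 0,"pos": [0,1.9,0.7]},{"finger_gap": 0}]'|sed -n '2p;4p'
```

```text
eef_pos: [526.0, -197.5, 26.1]
wrist_force: [0.3, 0.2, 0.3]
eef_pos: [531.1, -196.7, 25.4]
wrist_force: [-0.4, 0.1, 0.9]
eef_pos: [535.3, -196.0, 25.5]
wrist_force: [-1.4, -0.6, 1.3]
eef_pos: [536.4, -195.8, 25.2]
wrist_force: [-3.6, 0.4, 2.2]
```

```bash
python3 inch.py '[{"finger_gap": 0,"pos": [0,1.9,0.7]},{"finger_gap": 0,"pos": [0,1.9,0.7]}]'|sed -n '2p;4p';python3 inch.py '[{"finger_gap": 0,"pos": [0,1.9,0.7]},{"finger_gap": 0,"pos": [0,1.9,0.7]}]'|sed -n '2p;4p';python3 inch.py '[{"finger_gap": 0,"pos": [0,1.9,0.7]},{"finger_gap": 0}]'|sed -n '2p;4p'
```

```text
eef_pos: [537.6, -195.6, 24.7]
wrist_force: [-9.4, -1.1, 7.8]
eef_pos: [543.9, -194.5, 24.9]
wrist_force: [-3.3, -0.5, -0.8]
eef_pos: [545.8, -194.2, 24.7]
wrist_force: [-6.0, -1.5, 4.6]
```

```bash
python3 inch.py '[{"finger_gap": 0,"pos": [0,1.9,0.7]},{"finger_gap": 0,"pos": [0,1.9,0.7]},{"finger_gap": 0}]'|sed -n '2p;4p'; python3 inch.py '[{"finger_gap": 0,"pos": [0,-19,-7]},{"finger_gap": 0,"pos": [0,-28,-10]},{"finger_gap": 0,"pos": [0,-28,-10]},{"finger_gap": 0},{"finger_gap": 0}]'|sed -n '2p;4p'; python3 knob.py
```

```text
eef_pos: [545.9, -194.1, 24.2]
wrist_force: [-15.5, -1.7, 11.9]
eef_pos: [474.1, -208.2, 26.9]
wrist_force: [-0.2, -0.1, -0.1]
knob shift px 8 -21 score 0.39 (home: +6.5,-18)
```

```bash
python3 inch.py '[{"finger_gap": 0,"pos": [0,15,-40.7]},{"finger_gap": 0,"pos": [0,15,-40.7]},{"finger_gap": 0,"pos": [0,15,-40.7]},{"finger_gap": 93,"rotvec": [0.15,0,0]},{"finger_gap": 93,"rotvec": [0.15,0,0]},{"finger_gap": 93,"rotvec": [0.05,0,0]},{"finger_gap": 93,"pos": [-9,29,-35]},{"finger_gap": 93,"pos": [-9,29,-35]},{"finger_gap": 93,"pos": [-9,29,-35]},{"finger_gap": 93}]' | head -3
python3 inch.py '[{"finger_gap": 93},{"finger_gap": 93}]'|head -3;python3 knob.py
python3 - <<'E'
from h import *
i,K,T=cam("wrist"); save(i,"pics/w6.png"); np.savez("w6.npz",K=K,T=T)
save(i,"pics/w6v.png",(190,20,420,250),2.6)
E
```

```text
time: 14.65
eef_pos: [576.7, -216.9, 264.8]
tool_rot: [0.638, 0.77, -0.003, 0.0]
time: 14.85
eef_pos: [567.4, -216.8, 258.4]
tool_rot: [0.64, 0.768, -0.006, -0.008]
knob shift px 6 -18 score 0.87 (home: +6.5,-18)
```

View pics/w6v.png

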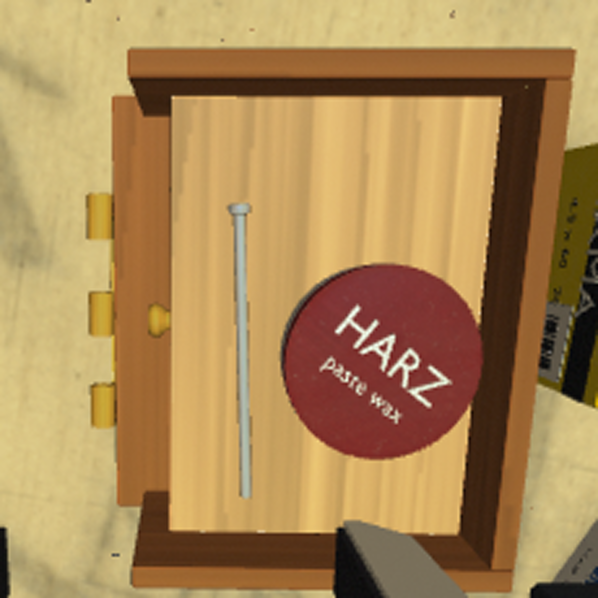

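The drawer is home: the knob shows at crop (160,320), tucked up to the deck edge. The three brass knuckles are at crop (99,216), (101,313) and (102,405). The pin and tin are undisturbed. I'll refine the chest pose and work out the grasp.

```bash
cat > chest.py <<'E'
from h import *
np.set_printoptions(precision=3,suppress=True)
C=np.array([[15,105,135],[175,105,135],[15,-105,135],[175,-105,135],[0,105,30],[0,-105,30],[-6.5,48,32],[-6.5,0,32],[-6.5,-48,32]])
d=np.load("w6.npz");K,T=d['K'],d['T']
o=(np.array([(129,50),(574,48),(133,586),(511,590),(113,97),(118,506),(100,216),(101.5,313.5),(103,405.5)])+.5)/2.6-.5+[190,20]
def f(p):
    c,s=np.cos(p[2]),np.sin(p[2]); P=np.c_[p[0]+c*C[:,0]-s*C[:,1],p[1]+s*C[:,0]+c*C[:,1],C[:,2]+p[3]]
    return (proj(K,T,P)-o).ravel()
r=least_squares(f,[529,-197,.177,0],loss='soft_l1');
if __name__=="__main__":print(r.x);print(f(r.x).reshape(-1,2))
E
python3 chest.py; python3 -c "
from h import *
s=manip.state();print(s['time'],s['eef_pos'],R.from_quat(s['tool_rot']).as_matrix().round(3))"
```

```text
[ 529.034 -196.981    0.178   -2.099]
[[-0.746 -0.035]
 [ 0.172  0.348]
 [-0.07   0.099]
 [-0.02   0.124]
 [-0.369 -0.484]
 [ 0.106 -0.412]
 [ 0.233  0.478]
 [ 0.369  0.031]
 [ 0.464 -0.387]]
14.95 [ 567.10773189 -217.29198964  258.54862486] [[-0.179  0.984 -0.02 ]
 [ 0.984  0.179  0.002]
 [ 0.005 -0.019 -1.   ]]
```

```bash
python3 inch.py '[{"finger_gap": 93,"pos": [44,4.2,0],"rotvec": [-0.02,0,0]},{"finger_gap": 93,"pos": [45.4,4.3,0]},{"finger_gap": 93,"pos": [45.4,4.3,0]},{"finger_gap": 93,"pos": [45.4,4.3,0]},{"finger_gap": 93,"pos": [45.4,4.3,0]},{"finger_gap": 93,"pos": [45.4,4.3,0]},{"finger_gap": 93,"pos": [45.4,4.3,0]},{"finger_gap": 93,"pos": [45.4,4.3,0]},{"finger_gap": 93,"pos": [45.4,4.3,0]},{"finger_gap": 93,"pos": [45.4,4.3,0]}]'|sed -n 2p
python3 inch.py '[{"finger_gap": 93,"rotvec": [0,0,0.15]},{"finger_gap": 93,"rotvec": [0,0,0.15]},{"finger_gap": 93,"rotvec": [0,0,0.15]},{"finger_gap": 93,"rotvec": [0,0,0.029]},{"finger_gap": 93},{"finger_gap": 93},{"finger_gap": 93}]'
python3 - <<'E'
from seg import *
np.set_printoptions(precision=3,suppress=True)
i,K,T=cam("wrist"); save(i,"pics/w7.png"); np.savez("w7.npz",K=K,T=T)
st,xs,ys=strip(i);print(st)
q=[(xs[ys==r].min(),xs[ys==r].max()) for r in range(ys.min(),ys.max()+1)];q=np.array(q)
rr=np.arange(ys.min(),ys.max()+1)
L=np.polyfit(rr[len(rr)//2:-6],q[len(rr)//2:-6,0],1);Rr=np.polyfit(rr[6:-6],q[6:-6,1],1)
v0,v1=ys.min()-.5,ys.max()+.5
o=[(np.polyval((L+Rr)/2,v),v) for v in(v0,v1)];print(o,q[::25].tolist())
def f(p):
    return (proj(K,T,[[p[0]-103*np.sin(p[2])*s,p[1]+103*np.cos(p[2])*s,p[3]] for s in(1,-1)])-o).ravel()
r=least_squares(f,[528,235,-.3,125]);print("panel",r.x,r.cost)
s=manip.state();m=R.from_quat(s['tool_rot']).as_matrix();p=s['eef_pos'];print(p,m)
print("offset tool",m.T@(np.array([*r.x[:2],126])-p),"tool y yaw",np.arctan2(m[1,1],m[0,1]))
E
```

```text
eef_pos: [528.4, 236.1, 260.9]
time: 16.65
eef_pos: [529.6, 234.8, 261.4]
tool_rot: [0.804, 0.594, 0.002, -0.001]
wrist_force: [1.1, -1.2, 0.1]
gripper_width: 93.0
grasp_force: 0.0
[ 246   73   15  188 2370]
[(np.float64(253.54931232107876), np.float64(72.5)), (np.float64(253.36351656835797), np.float64(260.5))] [[247, 260], [247, 259], [247, 259], [248, 259], [248, 259], [248, 259], [247, 259], [248, 259]]
panel [527.994 235.168  -0.301 124.352] 4.0389678347315804e-27
[529.715 234.783 261.428] [[ 0.294  0.956  0.002]
 [ 0.956 -0.294  0.004]
 [ 0.005  0.001 -1.   ]]
offset tool [ -0.77   -1.907 135.424] tool y yaw -0.29862181015869005
```

```bash
python3 inch.py '[{"finger_gap": 93,"pos": [-0.8,-1.9,42]},{"finger_gap": 93,"pos": [0,0,42]},{"finger_gap": 93,"pos": [0,0,42]},{"finger_gap": 93,"pos": [0,0,40]},{"finger_gap": 93,"pos": [0,0,23]},{"finger_gap": 93},{"finger_gap": 93}]'
python3 inch.py '[{"finger_gap": 0},{"finger_gap": 0},{"finger_gap": 0},{"finger_gap": 0},{"finger_gap": 0},{"finger_gap": 0},{"finger_gap": 0},{"finger_gap": 0}]' 30
```

```text
time: 17.4
eef_pos: [528.8, 235.5, 72.9]
tool_rot: [0.805, 0.594, 0.003, -0.001]
wrist_force: [0.3, -0.4, 0.2]
gripper_width: 92.9
grasp_force: 0.0
time: 18.2
eef_pos: [528.2, 235.5, 72.4]
tool_rot: [0.805, 0.594, 0.002, -0.001]
wrist_force: [0.0, 0.1, 0.0]
gripper_width: 33.3
grasp_force: 0.0
```

```bash
python3 inch.py '[{"finger_gap": 0},{"finger_gap": 0},{"finger_gap": 0},{"finger_gap": 0},{"finger_gap": 0},{"finger_gap": 0}]' 30
python3 -c "
from h import *
s=manip.state();m=R.from_quat(s['tool_rot']).as_matrix();p=s['eef_pos'];print(p,m.round(4),s['wrist_force']);print(m.T@(np.array([528.0,235.2,126])-p))"
```

```text
time: 18.8
eef_pos: [528.1, 235.6, 72.4]
tool_rot: [0.805, 0.594, 0.002, -0.001]
wrist_force: [-0.0, -0.1, 0.4]
gripper_width: 13.8
grasp_force: 30.0
[528.07384347 235.55865352  72.36524063] [[ 0.2947  0.9556  0.0024]
 [ 0.9556 -0.2947  0.0039]
 [ 0.0044  0.0011 -1.    ]] [-0.00618576 -0.06967933  0.44608152]
[ -0.12642482   0.09377864 -53.63577836]
```

The panel is gripped at 13.8 mm. I'll lift it, yaw it over the stand, then carry it to 22 mm in front of the hinge.

```bash
python3 inch.py '[{"finger_gap": 0,"pos": [0,0,-17]},{"finger_gap": 0,"pos": [0,0,-30]},{"finger_gap": 0,"pos": [0,0,-30]},{"finger_gap": 0},{"finger_gap": 0,"rotvec": [0,0,-0.12]},{"finger_gap": 0,"rotvec": [0,0,-0.12]},{"finger_gap": 0,"rotvec": [0,0,-0.12]},{"finger_gap": 0,"rotvec": [0,0,-0.117]},{"finger_gap": 0}]'
python3 inch.py '[{"finger_gap": 0,"pos": [-25,-5.3,0]},{"finger_gap": 0,"pos": [-43,-9.2,0]},{"finger_gap": 0,"pos": [-43,-9.2,0]},{"finger_gap": 0,"pos": [-43,-9.2,0]},{"finger_gap": 0,"pos": [-43,-9.2,0]},{"finger_gap": 0,"pos": [-43,-9.2,0]},{"finger_gap": 0,"pos": [-43,-9.2,0]},{"finger_gap": 0,"pos": [-43,-9.2,0]},{"finger_gap": 0,"pos": [-43,-9.2,0]}]'
python3 inch.py '[{"finger_gap": 0,"pos": [-37,-7.9,0]},{"finger_gap": 0,"pos": [-20,-4.3,0]},{"finger_gap": 0},{"finger_gap": 0},{"finger_gap": 0}]'
```

```text
time: 19.7
eef_pos: [526.6, 234.6, 147.4]
tool_rot: [0.642, 0.767, 0.001, -0.001]
wrist_force: [0.5, -0.2, -4.5]
gripper_width: 13.5
grasp_force: 30.0
time: 20.6
eef_pos: [523.1, -133.2, 151.4]
tool_rot: [0.638, 0.77, 0.011, 0.002]
wrist_force: [1.1, -1.3, 0.6]
gripper_width: 14.2
grasp_force: 30.0
time: 21.1
eef_pos: [513.6, -198.1, 146.9]
tool_rot: [0.641, 0.767, 0.003, -0.001]
wrist_force: [-1.4, 1.4, -4.9]
gripper_width: 14.0
grasp_force: 30.0
```

```bash
python3 inch.py '[{"finger_gap": 0,"pos": [-0.8,10.7,0]},{"finger_gap": 0,"pos": [-0.8,10.7,0]},{"finger_gap": 0,"pos": [0,0,20]},{"finger_gap": 0,"pos": [0,0,22]},{"finger_gap": 0},{"finger_gap": 0},{"finger_gap": 0}]'
python3 - <<'E'
from h import *
np.set_printoptions(precision=4,suppress=True)
s=manip.state();m=R.from_quat(s['tool_rot']).as_matrix();print(s['eef_pos'],m,s['wrist_force'])
i,K,T=cam("wrist"); save(i,"pics/w8.png"); np.savez("w8.npz",K=K,T=T)
save(i,"pics/w8v.png",(150,40,350,190),4)
E
```

```text
time: 21.8
eef_pos: [536.5, -197.9, 106.9]
tool_rot: [0.641, 0.767, 0.003, 0.001]
wrist_force: [0.5, 0.1, -3.7]
gripper_width: 14.0
grasp_force: 30.0
[ 536.5022 -197.9276  106.8606] [[-0.1772  0.9842  0.0051]
 [ 0.9842  0.1772  0.0031]
 [ 0.0022  0.0055 -1.    ]] [ 0.5192  0.0825 -3.7104]
```

View pics/w8v.png

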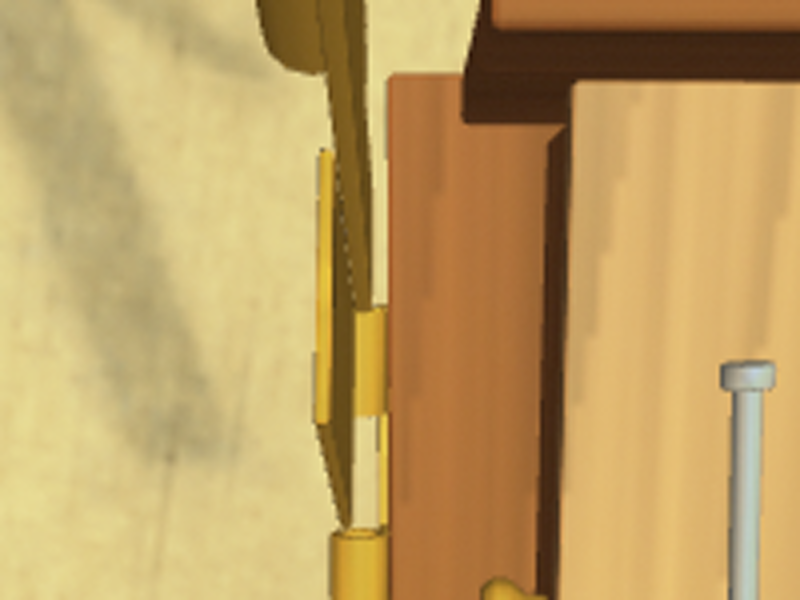

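```bash
python3 - <<'E'
from h import *
j=cv2.cvtColor(cv2.imread("pics/w8.png"),cv2.COLOR_BGR2RGB)
i,K,T=cam("scene"); cv2.imwrite("pics/s8.png",cv2.cvtColor(i,cv2.COLOR_RGB2BGR))
a=cv2.resize(j[0:384,110:390],(437,600)); b=cv2.resize(i[140:290,230:380],(363,363),interpolation=cv2.INTER_CUBIC)
t,_,_=cam("top"); c=cv2.resize(t[170:268,275:423],(363,237),interpolation=cv2.INTER_CUBIC)
save(np.hstack([a,np.vstack([b,c])]),"pics/c9.png")
E
```

```text
(no output)
```

View pics/c9.png

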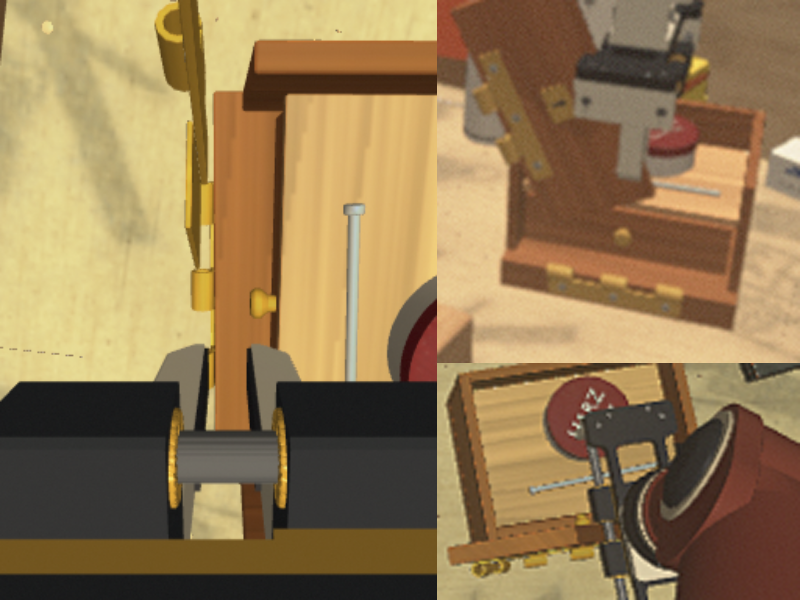

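The composite shows that the panel has swung in the grip. In the scene crop its hinge side points up and left, with knuckles at (485,97) and (508,150) and the keyhole at (557,103), and a corner hangs at (510,248). The carry was too brisk for the pad's hold against rotation. I'll measure its rotation about the grip axis and mend it.

```bash
cat > inplane.py <<'E'
from h import *
np.set_printoptions(precision=1,suppress=True)
def plane(K,T,uv,p,m,off):
    uv=np.atleast_2d(uv); d=np.c_[uv,np.ones(len(uv))]@np.linalg.inv(K).T@T[:3,:3].T
    n=m[:,1]; l=((p+off*n-T[:3,3])@n)/(d@n); return ((T[:3,3]+d*l[:,None])-p)@m   # tool coords
E
python3 - <<'E'
from inplane import *
s=manip.state();p=s['eef_pos'];m=R.from_quat(s['tool_rot']).as_matrix();print(s['time'],p)
_,K,T=cam("scene")
f=lambda a:[(230+(u-437)/2.42,140+v/2.42) for u,v in a]
print("knuckles",plane(K,T,f([(485,97),(508,150)]),p,m,-13.5))
print("keyhole",plane(K,T,f([(557,103)]),p,m,-8))
print("corner, fingertip, right edge",plane(K,T,f([(510,248),(632,178),(653,190)]),p,m,-7))
# segment leaf/knuckle brass in the scene picture
im=cv2.imread("pics/s8.png");h=cv2.cvtColor(im,cv2.COLOR_BGR2HSV)
E
```

```text
21.95 [ 535.9 -198.   106.8]
knuckles [[124.1 -13.5 -81.4]
 [102.7 -13.5 -35.8]]
keyhole [[ 64.2  -8.  -83.2]]
corner, fingertip, right edge [[ 99.3  -7.   65.7]
 [ -2.6  -7.  -25.3]
 [-20.8  -7.  -17.4]]
```

The panel's in-plane pose is now clear. It is held near its right top corner (y≈−60, z≈95) and rotated 65°. My carry line cut obliquely and clipped the chest's left wall. The mend is to back away, tilt the tool to bring the panel upright, set it back in the stand and regrasp at the middle.

```bash
python3 inch.py '[{"finger_gap": 0,"pos": [0,-20,-30]},{"finger_gap": 0,"pos": [0,-25,-30]},{"finger_gap": 0,"pos": [35,0,0]},{"finger_gap": 0,"pos": [40,0,0]},{"finger_gap": 0,"pos": [40,0,0]},{"finger_gap": 0,"pos": [40,0,0]},{"finger_gap": 0,"pos": [35,0,0]},{"finger_gap": 0,"rotvec": [0,0,0.12]},{"finger_gap": 0,"rotvec": [0,0,0.12]},{"finger_gap": 0,"rotvec": [0,0,0.12]}]' 55
python3 inch.py '[{"finger_gap": 0,"rotvec": [0,0,0.117]},{"finger_gap": 0,"rotvec": [0,0.15,0]},{"finger_gap": 0,"rotvec": [0,0.15,0]},{"finger_gap": 0,"rotvec": [0,0.15,0]},{"finger_gap": 0,"rotvec": [0,0.15,0]},{"finger_gap": 0,"rotvec": [0,0.15,0]},{"finger_gap": 0,"rotvec": [0,0.15,0]},{"finger_gap": 0,"rotvec": [0,0.15,0]},{"finger_gap": 0,"rotvec": [0,0.08,0]},{"finger_gap": 0}]'
python3 inch.py '[{"finger_gap": 0}]'
cat > brass.py <<'E'
from inplane import *
s=manip.state();p=s['eef_pos'];m=R.from_quat(s['tool_rot']).as_matrix()
i,K,T=cam("scene");cv2.imwrite("pics/last.png",cv2.cvtColor(i,cv2.COLOR_RGB2BGR))
print(s['time'],p,"\n",m.round(3),s['q'].round(2) if hasattr(s['q'],'round') else s['q'])
h=cv2.cvtColor(i,cv2.COLOR_RGB2HSV);k=((h[...,0]>=17)&(h[...,0]<=27)&(h[...,1]>140)&(h[...,2]>90)).astype(np.uint8)
gp=proj(K,T,[p])[0];print("tcp px",gp)
n,l,st,c=cv2.connectedComponentsWithStats(k)
for j in range(1,n):
    if st[j,4]>12 and abs(c[j]-gp).max()<130:
        ys,xs=np.where(l==j);r=cv2.minAreaRect(np.c_[xs,ys].astype(np.float32))
        print(c[j],st[j,4],"rect",np.round(r[0],1),np.round(r[1],1),round(r[2]),"tool",plane(K,T,[c[j]],p,m,-9)[0])
E
python3 brass.py
```

```text
time: 23.0
eef_pos: [457.0, -18.6, 166.9]
tool_rot: [0.77, 0.638, 0.003, -0.001]
wrist_force: [0.3, -0.0, -2.8]
gripper_width: 13.7
grasp_force: 55.0
time: 24.0
eef_pos: [457.0, -22.8, 162.7]
tool_rot: [0.684, 0.5, 0.428, -0.315]
wrist_force: [-0.0, 1.0, -3.1]
gripper_width: 13.7
grasp_force: 55.0
time: 24.1
eef_pos: [457.3, -19.6, 165.7]
tool_rot: [0.681, 0.503, 0.428, -0.315]
wrist_force: [-0.3, -0.7, -2.8]
gripper_width: 13.7
grasp_force: 55.0
24.1 [457.3 -19.6 165.7] 
 [[ 0.1  1.   0.3]
 [ 0.4 -0.3  0.9]
 [ 0.9  0.  -0.4]] [ 0.7  0.7 -0.1  2.1 -1.1  1.2  1.2]
tcp px [213.5 191.9]
[226.9 118.9] 31 rect [226.8 119.1] [8.9 4.6] 59 tool [ 122.4   -9.  -115.9]
[216.3 126.5] 151 rect [215.1 127.9] [19.3 15.7] 41 tool [117.1  -9.  -81.7]
[206.9 141.5] 68 rect [207.1 142.9] [17.2  9.4] 48 tool [ 97.8  -9.  -41.2]
[229.  152.9] 28 rect [228.5 152.5] [10.3  4.6] 60 tool [ 65.5  -9.  -94.3]
[306.3 237.2] 25 rect [306.5 237.5] [5. 5.] 0 tool [ -97.3   -9.  -218.5]
[282.6 255.1] 60 rect [282.8 255.4] [15.9  8.5] 24 tool [-129.1   -9.  -152.7]
[309.9 261.3] 178 rect [310.8 261. ] [40.  10.8] 13 tool [-139.    -9.  -211.3]
```

I tilted the wrong way: the hinge is now on top. I'll turn back through the vertical to the other side.

```bash
python3 inch.py '[{"finger_gap": 0,"rotvec": [0,-0.15,0]},{"finger_gap": 0,"rotvec": [0,-0.15,0]},{"finger_gap": 0,"rotvec": [0,-0.15,0]},{"finger_gap": 0,"rotvec": [0,-0.15,0]},{"finger_gap": 0,"rotvec": [0,-0.15,0]},{"finger_gap": 0,"rotvec": [0,-0.15,0]},{"finger_gap": 0,"rotvec": [0,-0.15,0]},{"finger_gap": 0,"rotvec": [0,-0.15,0]},{"finger_gap": 0,"rotvec": [0,-0.15,0]},{"finger_gap": 0,"rotvec": [0,-0.15,0]}]' | sed -n 2,4p
python3 inch.py '[{"finger_gap": 0,"rotvec": [0,-0.15,0]},{"finger_gap": 0,"rotvec": [0,-0.15,0]},{"finger_gap": 0,"rotvec": [0,-0.15,0]},{"finger_gap": 0,"rotvec": [0,-0.15,0]},{"finger_gap": 0,"rotvec": [0,-0.15,0]},{"finger_gap": 0},{"finger_gap": 0}]'
python3 brass.py
```

```text
eef_pos: [455.8, -15.6, 168.1]
tool_rot: [0.79, 0.586, -0.144, 0.107]
wrist_force: [0.3, 0.1, -4.1]
time: 25.85
eef_pos: [455.8, -17.0, 165.4]
tool_rot: [0.683, 0.507, -0.423, 0.311]
wrist_force: [0.2, -1.6, -2.4]
gripper_width: 13.5
grasp_force: 55.0
25.85 [455.8 -17.  165.4] 
 [[ 0.1  1.  -0.3]
 [ 0.4 -0.3 -0.9]
 [-0.9 -0.  -0.4]] [-0.9  0.9  0.6  1.7  0.4  1.3 -0.8]
tcp px [212. 192.]
[317.8 166.9] 634 rect [317.5 167.9] [45.9 19.4] 16 tool [-228.9   -9.   164.4]
[302.3 174.7] 70 rect [304.4 174.9] [21.6  4.3] 11 tool [-198.9   -9.   150.3]
[336.7 178.1] 51 rect [335.5 177. ] [8. 9.] 90 tool [-237.6   -9.   197.1]
[172.  201.5] 94 rect [169.5 200.5] [17.4 13. ] 27 tool [119.1  -9.  -87.3]
[187.4 204.2] 41 rect [187.6 204.4] [18.4  2.8] 28 tool [ 79.1  -9.  -41.9]
[184.8 212.4] 57 rect [185.  211.5] [9.2 9.2] 18 tool [106.   -9.  -40.8]
[306.4 237.2] 30 rect [306.5 237. ] [6. 5.] 90 tool [-116.3   -9.   212.7]
[304.  259.3] 299 rect [302.3 259.3] [57.3 11.4] 11 tool [-78.2  -9.  231.5]
```

```bash
cat > fit.py <<'E'
from inplane import *
from scipy.optimize import differential_evolution
s=manip.state();p=s['eef_pos'];m=R.from_quat(s['tool_rot']).as_matrix()
i,K,T=cam("scene")
g=cv2.GaussianBlur(cv2.cvtColor(i,cv2.COLOR_RGB2LAB).astype(np.float32),(0,0),1.0)
gx=np.stack([cv2.Sobel(g[...,c],-1,1,0) for c in range(3)],-1);gy=np.stack([cv2.Sobel(g[...,c],-1,0,1) for c in range(3)],-1)
E=[((-103,0),(103,0)),((103,0),(103,100)),((-103,0),(-103,100)),((-103,100),(103,100))]
t=np.linspace(.03,.97,60)[:,None]
def cost(q,each=False):
    f,a,b=q; y=np.array([np.cos(f),-np.sin(f)]);u=np.array([-np.sin(f),-np.cos(f)]);tot=[]
    for A,B in E:
        pts=np.array(A)*(1-t)+np.array(B)*t; xz=np.array([a,b])+pts[:,:1]*y+pts[:,1:]*u
        P=p+xz[:,:1]*m[:,0]+xz[:,1:]*m[:,2]-7*m[:,1]; uv=proj(K,T,P)
        d=uv[-1]-uv[0];n=np.array([-d[1],d[0]])/np.linalg.norm(d)
        r=lambda G:np.stack([cv2.remap(G[...,c],uv[:,:1].astype(np.float32),uv[:,1:].astype(np.float32),1)[:,0] for c in range(3)],-1)
        G=r(gx)*n[0]+r(gy)*n[1]; tot.append(np.minimum(np.linalg.norm(G,axis=-1),60).mean())
    return tot if each else -sum(tot)
r=differential_evolution(cost,[(np.radians(50),np.radians(85)),(92,132),(-80,-38)],seed=1,maxiter=80,popsize=20)
f,a,b=r.x;print("phi deg",np.degrees(f),"origin tool",a,b,"edges",np.round(cost(r.x,True),1))
o=p+a*m[:,0]+b*m[:,2];yv=np.cos(f)*m[:,0]-np.sin(f)*m[:,2];uv=-np.sin(f)*m[:,0]-np.cos(f)*m[:,2]
print("world origin",o,"y axis",yv.round(3),"up",uv.round(3))
y=np.array([np.cos(f),-np.sin(f)]);u=np.array([-np.sin(f),-np.cos(f)]);d=np.array([0,-45])-[a,b];print("grip in panel y,z",d@y,d@u)
E
python3 fit.py
```

```text
phi deg 62.46616441608926 origin tool 111.35315119755839 -49.06537082551281 edges [60.  49.9 57.7 55.5]
world origin [483.7  71.2  89.8] y axis [ 0.3  1.  -0. ] up [0. 0. 1.]
grip in panel y,z -55.08040168072689 96.86176166199441
```

The edge fit is strong: φ = 62.5°, with the panel practically level. Next I'll work out the move back to the stand.

```bash
cat > tostand.py <<'E'
from inplane import *
np.set_printoptions(precision=4,suppress=True)
s=manip.state();p=s['eef_pos'];m=R.from_quat(s['tool_rot']).as_matrix()
f=np.radians(62.47);a,b=111.35,-49.07
o=p+a*m[:,0]+b*m[:,2];Y=np.cos(f)*m[:,0]-np.sin(f)*m[:,2];U=-np.sin(f)*m[:,0]-np.cos(f)*m[:,2];X=m[:,1]
c=-.300;Xt=np.array([np.cos(c),np.sin(c),0]);Yt=np.array([-np.sin(c),np.cos(c),0])
Rp=np.c_[X,Y,U];Rt=np.c_[Xt,Yt,[0,0,1]];print("t",s['time'],"rot needed in tool axes",m.T@R.from_matrix(Rt@Rp.T).as_rotvec())
print("origin",o,s['wrist_force'])
for z in(75,34): print(z,"delta tool",m.T@(np.array([528.05,235.4,z])-o))
E
python3 tostand.py
```

```text
t 25.95 rot needed in tool axes [-0.0003  0.0134 -0.0011]
origin [484.0886  70.3505  90.7503] [ 0.0801 -0.0305 -3.0035]
75 delta tool [  90.9122   -6.9178 -145.2899]
34 delta tool [ 127.5196   -6.9509 -126.8266]
```

```bash
python3 inch.py '[{"finger_gap": 0,"pos": [15,-1.1,-24]},{"finger_gap": 0,"pos": [19,-1.5,-30.4]},{"finger_gap": 0,"pos": [19,-1.5,-30.4]},{"finger_gap": 0,"pos": [19,-1.5,-30.4]},{"finger_gap": 0,"pos": [19,-1.5,-30],"rotvec": [0,0.0134,0]},{"finger_gap": 0},{"finger_gap": 0},{"finger_gap": 0}]'; python3 tostand.py; python3 fit.py
```

```text
time: 26.75
eef_pos: [499.6, 144.3, 151.3]
tool_rot: [0.688, 0.506, -0.419, 0.308]
wrist_force: [0.2, -0.2, -3.0]
gripper_width: 13.6
grasp_force: 55.0
t 26.75 rot needed in tool axes [-0.0023  0.0036 -0.0006]
origin [527.7233 234.7287  74.923 ] [ 0.1564 -0.1946 -2.991 ]
75 delta tool [ 0.2703  0.112  -0.6911]
34 delta tool [36.6966  0.1313 18.127 ]
phi deg 61.72024610267788 origin tool 108.7697636863394 -44.74653122488719 edges [59.6 45.5 57.3 55.9]
world origin [526.2 229.9  75.2] y axis [ 0.3  1.  -0. ] up [0. 0. 1.]
grip in panel y,z -51.309402126224875 95.90761696680522
```

```bash
python3 inch.py '[{"finger_gap": 0,"pos": [9,0,4.4]},{"finger_gap": 0,"pos": [9,0.1,4.6]},{"finger_gap": 0,"pos": [9,0,4.6]},{"finger_gap": 0}]' | sed -n 2,4p;  python3 inch.py '[{"finger_gap": 0,"pos": [5,0,2.5]},{"finger_gap": 0,"pos": [4.7,0,2]},{"finger_gap": 0},{"finger_gap": 0}]'; python3 tostand.py
```

```text
eef_pos: [498.9, 146.3, 116.2]
tool_rot: [0.685, 0.508, -0.421, 0.308]
wrist_force: [0.6, 0.2, -4.7]
time: 27.6
eef_pos: [499.6, 147.1, 107.8]
tool_rot: [0.686, 0.508, -0.42, 0.309]
wrist_force: [0.1, -0.3, -3.5]
gripper_width: 13.7
grasp_force: 55.0
t 27.6 rot needed in tool axes [0.0002 0.0059 0.0033]
origin [527.2246 237.5151  31.1536] [ 0.1388 -0.3263 -3.4999]
75 delta tool [-39.8172   1.2847 -18.4555]
34 delta tool [-3.3484  1.4025  0.2799]
```

```bash
python3 inch.py '[{"finger_gap": 0,"pos": [1.8,0.5,0.9]},{"finger_gap": 0,"pos": [1.8,0.4,0.9]},{"finger_gap": 0}]'; python3 inch.py '[{"finger_gap": 0,"pos": [1.8,0,0.9]},{"finger_gap": 0}]'
```

```text
time: 27.9
eef_pos: [500.5, 146.8, 103.5]
tool_rot: [0.686, 0.508, -0.42, 0.308]
wrist_force: [-0.4, -0.4, -4.0]
gripper_width: 13.8
grasp_force: 55.0
time: 28.1
eef_pos: [500.6, 146.9, 101.7]
tool_rot: [0.686, 0.508, -0.42, 0.309]
wrist_force: [-0.7, -1.1, -4.0]
gripper_width: 13.4
grasp_force: 55.0
```

```bash
python3 inch.py '[{"finger_gap": 0,"pos": [1.8,0,0.9]},{"finger_gap": 0}]'|sed -n '2p;4p'; python3 inch.py '[{"finger_gap": 0,"pos": [1.8,0,0.9]},{"finger_gap": 0}]'|sed -n '2p;4p'
```

```text
eef_pos: [500.8, 147.0, 101.5]
wrist_force: [-0.7, 2.5, 3.7]
eef_pos: [500.9, 147.0, 101.5]
wrist_force: [-0.4, 5.0, 10.3]
```

The panel is seated in the slots. I'll release, go straight up, untilt and look again.

```bash
python3 inch.py '[{"finger_gap": 60},{"finger_gap": 60},{"finger_gap": 60},{"finger_gap": 60},{"finger_gap": 60},{"finger_gap": 60,"pos": [-18,0,-9]},{"finger_gap": 60,"pos": [-36,0,-18]},{"finger_gap": 60,"pos": [-36,0,-18]},{"finger_gap": 60,"pos": [-36,0,-18]},{"finger_gap": 60,"pos": [-8,0,-4]}]' 30
python3 inch.py '[{"finger_gap": 60,"rotvec": [0,0.15,0]},{"finger_gap": 60,"rotvec": [0,0.15,0]},{"finger_gap": 60,"rotvec": [0,0.15,0]},{"finger_gap": 60,"rotvec": [0,0.15,0]},{"finger_gap": 60,"rotvec": [0,0.15,0]},{"finger_gap": 60,"rotvec": [0,0.15,0]},{"finger_gap": 60,"rotvec": [0,0.15,0]},{"finger_gap": 60,"rotvec": [0,0.05,0]},{"finger_gap": 60}]'
python3 -c "
from h import *
np.set_printoptions(precision=4,suppress=True)
s=manip.state();m=R.from_quat(s['tool_rot']).as_matrix();print(s['time'],s['eef_pos'],m,m.T@(np.array([528,235.2,261])-s['eef_pos']))"
```

```text
time: 29.5
eef_pos: [502.2, 144.6, 253.7]
tool_rot: [0.689, 0.507, -0.416, 0.31]
wrist_force: [0.8, -0.7, 0.3]
gripper_width: 60.2
grasp_force: 0.0
time: 30.4
eef_pos: [499.9, 141.4, 249.1]
tool_rot: [0.806, 0.592, 0.001, -0.002]
wrist_force: [-0.7, -0.6, 0.3]
gripper_width: 59.9
grasp_force: 0.0
30.4 [499.9023 141.3875 249.062 ] [[ 0.2999  0.954  -0.0003]
 [ 0.9539 -0.2999  0.0051]
 [ 0.0047 -0.0018 -1.    ]] [ 97.9763  -1.3548 -11.4716]
```

```bash
python3 inch.py '[{"finger_gap": 93,"pos": [33,-0.4,-4]},{"finger_gap": 93,"pos": [33,-0.5,-4]},{"finger_gap": 93,"pos": [32,-0.4,-3.5]},{"finger_gap": 93},{"finger_gap": 93},{"finger_gap": 93}]' | sed -n 2p
cat > panel.py <<'E'
from seg import *
np.set_printoptions(precision=3,suppress=True)
s=manip.state()
i,K,T=cam("wrist"); save(i,"pics/w10.png")
st,xs,ys=strip(i,225,290)
print(st)
q=np.array([(xs[ys==r].min(),xs[ys==r].max()) for r in range(ys.min(),ys.max()+1)])
rr=np.arange(ys.min(),ys.max()+1);h=len(rr)//2
L=np.polyfit(rr[h:-6],q[h:-6,0],1);Rr=np.polyfit(rr[6:-6],q[6:-6,1],1)
v0,v1=ys.min()-.5,ys.max()+.5
o=[(np.polyval((L+Rr)/2,v),v) for v in(v0,v1)];print(o,q[::20].tolist())
def f(p): return (proj(K,T,[[p[0]-103*np.sin(p[2])*k,p[1]+103*np.cos(p[2])*k,p[3]] for k in(1,-1)])-o).ravel()
r=least_squares(f,[528,235,-.3,125]);print("panel",r.x)
m=R.from_quat(s['tool_rot']).as_matrix();p=s['eef_pos'];print(s['time'],p,"offset tool",m.T@(np.array([*r.x[:2],126])-p),"yaw",np.arctan2(m[1,1],m[0,1]))
E
python3 panel.py
```

```text
eef_pos: [527.7, 238.2, 259.0]
[ 245   64   20  192 2483]
[(np.float64(257.62749795247635), np.float64(63.5)), (np.float64(255.86033799434816), np.float64(255.5))] [[251, 262], [250, 263], [250, 263], [251, 263], [251, 263], [251, 262], [251, 262], [251, 262], [250, 262], [251, 262]]
panel [531.061 244.937  -0.307 125.323]
31.0 [527.715 238.183 258.991] offset tool [  7.205   1.631 132.999] yaw -0.2989948297724222
```

```bash
python3 inch.py '[{"finger_gap": 93,"pos": [7.2,1.6,42],"rotvec": [0,0,0.008]},{"finger_gap": 93,"pos": [0,0,45]},{"finger_gap": 93,"pos": [0,0,45]},{"finger_gap": 60,"pos": [0,0,38]},{"finger_gap": 40,"pos": [0,0,16.5]},{"finger_gap": 0},{"finger_gap": 0},{"finger_gap": 0},{"finger_gap": 0},{"finger_gap": 0}]' 50
python3 inch.py '[{"finger_gap": 0},{"finger_gap": 0},{"finger_gap": 0},{"finger_gap": 0}]'
python3 -c "
from h import *
np.set_printoptions(precision=4,suppress=True)
s=manip.state();m=R.from_quat(s['tool_rot']).as_matrix();print(s['time'],s['eef_pos'],m,m.T@(np.array([531.06,244.94,126])-s['eef_pos']))"
```

```text
time: 32.05
eef_pos: [532.0, 246.7, 74.1]
tool_rot: [0.807, 0.591, 0.002, -0.002]
wrist_force: [0.5, -0.2, -0.6]
gripper_width: 41.8
grasp_force: 0.0
time: 32.45
eef_pos: [531.3, 246.5, 73.0]
tool_rot: [0.806, 0.591, 0.001, -0.002]
wrist_force: [-0.9, -0.8, 0.1]
gripper_width: 13.7
grasp_force: 50.0
32.45 [531.3017 246.5385  72.9661] [[ 0.3009  0.9537 -0.0017]
 [ 0.9537 -0.3009  0.0046]
 [ 0.0039 -0.003  -1.    ]] [ -1.3897   0.0916 -53.0403]
```

Gripped at the middle. I'll lift higher, yaw, then back off in front of the chest plane before crossing.

```bash
python3 inch.py '[{"finger_gap": 0,"pos": [0,0,-20]},{"finger_gap": 0,"pos": [0,0,-40]},{"finger_gap": 0,"pos": [0,0,-40]},{"finger_gap": 0},{"finger_gap": 0,"rotvec": [0,0,-0.12]},{"finger_gap": 0,"rotvec": [0,0,-0.12]},{"finger_gap": 0,"rotvec": [0,0,-0.12]},{"finger_gap": 0,"rotvec": [0,0,-0.1236]},{"finger_gap": 0,"pos": [-15,-38.7,0]},{"finger_gap": 0,"pos": [-20,-38.7,0]}]'
python3 inch.py '[{"finger_gap": 0,"pos": [-20,-38.7,0]},{"finger_gap": 0,"pos": [-30,0,0]},{"finger_gap": 0,"pos": [-40,0,0]},{"finger_gap": 0,"pos": [-40,0,0]},{"finger_gap": 0,"pos": [-40,0,0]},{"finger_gap": 0,"pos": [-40,0,0]},{"finger_gap": 0,"pos": [-40,0,0]},{"finger_gap": 0,"pos": [-40,0,0]},{"finger_gap": 0,"pos": [-40,0,0]},{"finger_gap": 0,"pos": [-30,0,0]}]'
python3 inch.py '[{"finger_gap": 0,"pos": [-25,0,0]},{"finger_gap": 0,"pos": [-15,0,0]},{"finger_gap": 0},{"finger_gap": 0}]'
cat > goal.py <<'E'
from h import *
np.set_printoptions(precision=4,suppress=True)
s=manip.state();m=R.from_quat(s['tool_rot']).as_matrix();p=s['eef_pos']
c=.178;Rt=np.c_[[-np.sin(c),np.cos(c),0],[np.cos(c),np.sin(c),0],[0,0,-1]]@R.from_euler('y',0).as_matrix()
print(s['time'],p,"F",s['wrist_force'],"grip",s['grasp_force'],s['gripper_width']);print("rot (tool)",(R.from_matrix(m.T@Rt)).as_rotvec())
print("delta tool to goal (z 80)",m.T@(np.array([535.65,-194.38,80.0])-p))
E
python3 goal.py; python3 fit.py 2>/dev/null | head -0
sed 's/(np.radians(50),np.radians(85)),(92,132),(-80,-38)/(-.5,.5),(-25,25),(20,75)/' fit.py > fit0.py; python3 fit0.py
```

```text
time: 33.45
eef_pos: [459.2, 197.8, 170.3]
tool_rot: [0.641, 0.768, -0.001, -0.003]
wrist_force: [-0.3, -0.0, -3.8]
gripper_width: 13.6
grasp_force: 50.0
time: 34.45
eef_pos: [485.4, -165.9, 169.3]
tool_rot: [0.643, 0.766, 0.0, -0.003]
wrist_force: [0.1, 0.1, -3.2]
gripper_width: 13.7
grasp_force: 50.0
time: 34.85
eef_pos: [493.3, -200.8, 169.9]
tool_rot: [0.641, 0.767, 0.002, -0.004]
wrist_force: [-0.8, 1.2, -4.2]
gripper_width: 14.1
grasp_force: 50.0
34.85 [ 493.2576 -200.7737  169.8945] F [-0.7764  1.1525 -4.2259] grip 49.987801909446716 14.058079813923882
rot (tool) [-0.0025 -0.0077  0.0002]
delta tool to goal (z 80) [-1.914  43.0813 89.7739]
phi deg 0.11314242709832976 origin tool 0.7352210841213958 46.58049842053197 edges [28.8 60.  60.  54.6]
world origin [ 493.3 -199.1  123.5] y axis [-0.2  1.   0. ] up [ 0. -0.  1.]
grip in panel y,z -0.5543750365976186 91.58177170875432
```

```bash
python3 inch.py '[{"finger_gap": 0,"pos": [-1,0,33]},{"finger_gap": 0,"pos": [-0.9,0,33]},{"finger_gap": 0,"pos": [0,14,0]},{"finger_gap": 0,"pos": [0,14,0]},{"finger_gap": 0,"pos": [0,10,0]},{"finger_gap": 0,"pos": [0,4,0]},{"finger_gap": 0},{"finger_gap": 0}]'|head -4
python3 goal.py
python3 - <<'E'
from h import *
i,K,T=cam("wrist"); save(i,"pics/w11.png"); np.savez("w11.npz",K=K,T=T)
h=cv2.cvtColor(i,cv2.COLOR_RGB2HSV);k=((h[...,0]>=17)&(h[...,0]<=27)&(h[...,1]>150)&(h[...,2]>110)).astype(np.uint8);k[:, :200]=0;k[:,275:]=0;k[260:]=0
n,l,st,c=cv2.connectedComponentsWithStats(k)
for j in range(1,n):
    if st[j,4]>15: print(st[j],c[j].round(1))
s=manip.state();p=s['eef_pos'];m=R.from_quat(s['tool_rot']).as_matrix();o=p+m@[-1.39,0,0];oz=p[2]-80+33
c_,s_=np.cos(.178),np.sin(.178)
W=lambda O,a:O+np.array([c_*a[0]-s_*a[1],s_*a[0]+c_*a[1],a[2]])
P=np.array([o[0],o[1],oz]);Cc=np.array([529.03,-196.98,0])
print("pred panel kn ends",proj(K,T,[W(P,(-13.5,y,-1.5)) for y in(35,13,-13,-35)]).round(1).tolist())
print("pred chest kn ends",proj(K,T,[W(Cc,(-6.5,y,31.5)) for y in(59,37,11,-11,-37,-59)]).round(1).tolist())
E
```

```text
time: 35.75
eef_pos: [535.0, -196.8, 105.0]
tool_rot: [0.642, 0.767, 0.001, -0.002]
wrist_force: [-1.2, 0.0, -4.8]
35.75 [ 535.0144 -196.8266  105.0008] F [-1.1778  0.0167 -4.7508] grip 49.987608790397644 13.85925814703712
rot (tool) [-0.001  -0.0048 -0.0007]
delta tool to goal (z 80) [ 2.1773  1.0818 25.0104]
[234 119   6  27 162] [236.5 132. ]
[230 155  11  46 405] [235.8 174.7]
[272 187   3  19  38] [273.4 196.3]
[232 212   9   9  69] [236.1 215.9]
pred panel kn ends [[238.3, 155.1], [238.7, 182.5], [239.1, 213.4], [239.5, 238.4]]
pred chest kn ends [[240.9, 119.0], [241.2, 145.5], [241.6, 175.3], [241.9, 199.4], [242.2, 226.7], [242.5, 248.9]]
```

Panel and chest knuckle blobs match my predicted positions to within about 1 px. I'll make the final shift and lower.

```bash
python3 inch.py '[{"finger_gap": 0,"pos": [2.2,0.8,0]},{"finger_gap": 0},{"finger_gap": 0,"pos": [0,0,5]},{"finger_gap": 0,"pos": [0,0,5]},{"finger_gap": 0},{"finger_gap": 0}]'|head -1; python3 goal.py
```

```text
time: 36.4
36.4 [ 535.6786 -194.4436   94.4879] F [-0.2166  0.2467 -3.2435] grip 49.98762130737305 14.152393516961496
rot (tool) [-0.0014 -0.0052 -0.0009]
delta tool to goal (z 80) [-0.0073  0.0027 14.4881]
```

```bash
python3 inch.py '[{"finger_gap": 0,"pos": [0,0,3]},{"finger_gap": 0,"pos": [0,0,3]},{"finger_gap": 0}]'|sed -n '2p;4p'; python3 inch.py '[{"finger_gap": 0,"pos": [0,0,3]},{"finger_gap": 0,"pos": [0,0,2]},{"finger_gap": 0}]'|sed -n '2p;4p'; python3 inch.py '[{"finger_gap": 0,"pos": [0,0,2]},{"finger_gap": 0,"pos": [0,0,1.2]},{"finger_gap": 0},{"finger_gap": 0}]'|head -1; python3 goal.py
```

```text
eef_pos: [535.5, -194.3, 88.4]
wrist_force: [0.4, -0.2, -4.4]
eef_pos: [535.6, -194.3, 83.5]
wrist_force: [-0.3, 0.2, -4.2]
time: 37.4
37.4 [ 535.9188 -194.3825   80.6607] F [-1.4404  0.184  -3.7636] grip 49.987603425979614 13.522301006396157
rot (tool) [-0.0007 -0.0049 -0.0007]
delta tool to goal (z 80) [ 0.0466 -0.2637  0.6611]
```

```bash
for k in 1 2 3; do python3 inch.py '[{"finger_gap": 0,"pos": [0,0,1]},{"finger_gap": 0},{"finger_gap": 0}]'|sed -n '2p;4p'; done
```

```text
eef_pos: [535.8, -194.4, 79.6]
wrist_force: [0.6, 0.8, -3.8]
eef_pos: [535.9, -194.5, 78.7]
wrist_force: [-1.1, -0.2, -2.6]
eef_pos: [535.8, -194.5, 77.7]
wrist_force: [-0.3, -1.5, -2.3]
```

```bash
python3 inch.py '[{"finger_gap": 0,"pos": [0,0,1]},{"finger_gap": 0},{"finger_gap": 0}]'|sed -n '1,2p;4p'
```

```text
time: 38.6
eef_pos: [535.9, -194.4, 77.0]
wrist_force: [-1.2, 0.2, 0.5]
```

Contact with the plinth starts at TCP z≈77, exactly 3 mm below the goal, which confirms the height. I'll raise to 80.

```bash
python3 inch.py '[{"finger_gap": 0,"pos": [0,0,-3.1]},{"finger_gap": 0},{"finger_gap": 0},{"finger_gap": 0}]'|head -1; python3 goal.py; python3 fit0.py; python3 knob.py; python3 - <<'E'
from h import *
i,K,T=cam("wrist"); h=cv2.cvtColor(i,cv2.COLOR_RGB2HSV);k=((h[...,0]>=17)&(h[...,0]<=27)&(h[...,1]>130)&(h[...,2]>90)).astype(np.uint8)
for r in range(96,246,6):
    q=np.where(k[r,205:275])[0]; print(r,(q.min()+205,q.max()+205) if len(q) else None,end='; ')
c_,s_=np.cos(.178),np.sin(.178);O=np.array([529.03,-196.98,0])
print(proj(K,T,[O+[c_*-6.5-s_*y,s_*-6.5+c_*y,31.5] for y in(59,37,35,13,11,-11,-13,-35)]).round(1).tolist())
E
```

```text
time: 39.0
39.0 [ 535.8566 -194.248    79.5942] F [-0.3142 -0.0254 -3.5416] grip 49.9888014793396 13.773118461057328
rot (tool) [-0.0008 -0.0051 -0.0006]
delta tool to goal (z 80) [-0.0914 -0.227  -0.4061]
phi deg -0.08881735389221712 origin tool -2.5155206571077087 46.51274098790489 edges [59.7 60.  60.  54.6]
world origin [ 536.2 -196.5   33.1] y axis [-0.2  1.   0. ] up [ 0. -0.  1.]
grip in panel y,z 2.3736587349013707 91.51653048223545
knob shift px 14 4 score 0.41 (home: +6.5,-18)
96 None; 102 None; 108 None; 114 None; 120 None; 126 (np.int64(230), np.int64(239)); 132 (np.int64(230), np.int64(239)); 138 (np.int64(230), np.int64(239)); 144 (np.int64(230), np.int64(239)); 150 (np.int64(230), np.int64(239)); 156 (np.int64(230), np.int64(239)); 162 (np.int64(230), np.int64(240)); 168 (np.int64(230), np.int64(240)); 174 (np.int64(230), np.int64(240)); 180 (np.int64(231), np.int64(240)); 186 (np.int64(231), np.int64(240)); 192 (np.int64(231), np.int64(240)); 198 (np.int64(231), np.int64(240)); 204 (np.int64(231), np.int64(274)); 210 (np.int64(231), np.int64(274)); 216 (np.int64(231), np.int64(274)); 222 None; 228 None; 234 None; 240 None; [[237.7, 123.5], [238.1, 152.4], [238.1, 154.9], [238.5, 182.5], [238.6, 184.9], [239.0, 211.1], [239.0, 213.4], [239.4, 238.4]]
```

All the knuckles' left edges line up at u=230–231, so the pin axes agree front to back. One last 0.5 mm trim, then I'll hand in.

```bash
python3 inch.py '[{"finger_gap": 0,"pos": [0,0,-0.5]},{"finger_gap": 0},{"finger_gap": 0},{"finger_gap": 0}]'; python3 -c "
from bench import manip
print(manip.close_job())"
```

```text
time: 39.55
eef_pos: [536.0, -194.4, 80.3]
tool_rot: [0.642, 0.767, 0.001, -0.002]
wrist_force: [-0.3, -1.5, -3.5]
gripper_width: 13.3
grasp_force: 50.0
the job is handed in; nothing more can be done
None
```

I handed the job in at about 39.6 s: the drawer looked home when last checked, and the gripper holds the panel upright, about 3 mm clear of the plinth with the knuckles in line; on the way I clipped the chest's left wall with the panel (force unknown) and had to set it back in the stand and regrasp, and the hand-in returned no verdict.

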